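# Check the bearing temperature of the shaft clamp with an infrared wand

### The arm

A 6-joint arm with a two-finger parallel gripper is mounted at the origin on the work surface; the furniture and walls round the work are solid. World frame = base frame: x ahead of the robot, y to its left, z up, the work surface at z = 0. Lengths are in m, angles in rad, forces in N, time in s.
With the tool pointing down it reaches from about 0.35 to 0.875 m from the base axis. Payload 4.2 kg.
Tool frame: the origin (TCP) lies midway between the tips of the shut fingers; the grasp point (between the pads) lies 19 mm behind it; z points along the fingers, y is the direction in which the jaws open and shut (so a half turn about z gives the same grasp; the last joint's range is limited). The gripper opens to 85 mm and grips with 20 to 120 N. Pads are 22 mm wide; open, the fingers measure 114 mm over their backs; the gripper's body (76 mm by 85 mm) begins 54 mm behind the grasp point. The pads swing forward as they close: fully open they stand 13 mm farther back than shut.
Start: joints at [1.385, 0.385, 0.008, 0, -1.194, -0.259], TCP at [0.269, 0.564, 0.231] pointing down, gripper open.
Joint ranges: [-3.14, 3.14], [-1.21, 2.06], [-1.07, 1.41], [-3.16, 2.05], [-2.99, -0.16], [-3.1, 3.1]. Speed limits (rad/s): [2.79, 2.79, 3.14, 3.14, 3.14, 3.14].

### API

Orientations are given as a unit quaternion [w, x, y, z].
In Python, from plant import bot, vision gives the robot as it stands.
- The arm moves only by the tool apply_moves, never from a script. Its argument "motion" is a list of rows, each an object of numbers: "dx", "dy", "dz": the shift along the tool's x, y, z each as a share of 15 cm, from -1 to 1; "wx", "wy", "wz": the turn, a rotation vector about the tool's x, y, z each as a share of 90 degrees, from -1 to 1; "jaw": the closure, from -1 (fully open) to 1 (shut). In form: [{"dx": .., "dy": .., "dz": .., "wx": .., "wy": .., "wz": .., "jaw": ..}, ...]. A call has 1 to 5 rows; each row is the pose to reach, as a shift and turn from the pose commanded when the call began, along the tool's axes at that moment; what a row does not reach only later rows make up. A row lasts 1/12 s, in which the tool goes at most 41.7 mm and 7.16 degrees, less where a joint would pass 70% of its speed; a pose out of reach is approached as far as the arm can. A call with a number of a shift or a turn outside -1 to 1 is refused whole. A call with a gripper value outside its range is refused whole. The fingers move at their own pace and stop on an object; "force" is the grip in N (left out, the last holds). Time passes only in rows, so rows that repeat a pose let the fingers close. It gives the time, the measured TCP pose, the force and the opening at its end, in the units of the state.
- bot.sense(): the state, without advancing time (a new reading comes with each control period).
- vision.grab_frame(name): name is "scene" or "top"; returns the picture (400x640x3 uint8, blue, green, red); there is no depth.
- vision.calibration(name): a dict with "intrinsics" (3x3 intrinsics, pixels), "dist_coeffs" ([k1, k2, p1, p2, k3] as OpenCV has them; the pictures are not rectified), "xyz" and "rotation" of the camera in the world. Camera axes: x right, y down, z forward; pixel columns grow to the right and rows downward; lengths in m; the calibration is good to about 2 mm. A picture is of the moment at which its call begins. calibration takes no time and is no camera call.
- bot.sign_off(): hands the job in, once; it reports no verdict.
The state is a dict: "time": time; "joint_pos": joint angles; "qvel": joint speeds; "effort": joint torques, N m; "tcp_pos": TCP position; "eef_rot": TCP orientation; "contact_force": force on the tool from outside, world axes, zero at the start; "moment": the same for the moment, N m; "grip_width": finger opening in m.
Only numpy, scipy, OpenCV 4.12 (cv2) and the standard library are available. Lean on these libraries where they do the work, as an engineer would, in place of code of your own. Each camera call takes 0.05 s, during which the arm holds its last target.

### The job

Pick up the infrared thermometer wand from its mat and take a reading of the brass-lined bearing in the shaft clamp (the split block with four cap screws on top): hold the wand steady for two seconds with its lens about 8 cm in front of the bore, pointing squarely at its centre, without touching the clamp or its stand. Then lay the wand gently back on the middle of its mat, flat on its underside.

Things in the scene. Friction and masses are not known exactly. Their poses are not given: they have to be found in the camera images.
- wand_mid (a point): Centre of the grey infrared thermometer wand, 19 mm above its underside. Handle 30 mm wide, 38 mm high, flat upright sides, reaching from 26 mm ahead of this point to 70 mm behind it; display and button on top; 140 g. Grip it here across the sides. x: along the wand towards the lens, z: out of its top. It starts on the mat, lens pointing away from the robot within 35 degrees.
- wand_lens (a point): Centre of the lens, at the front end of the wand's round black nose (24 mm thick, 40 mm long), 70 mm ahead of wand_mid. Same axes: the wand looks along +x.
- mat_mid (a point): Centre of the top face of the wand's tan cork mat, fixed, flat, 190 x 110 mm, 4 mm thick, long side along its x axis; z up.
- bush (a point): Centre of the bore's mouth on the clamp's face that looks towards the robot, 70 mm above the bench; brass-lined bore, about 20 mm wide. x: into the bore, level, away from the robot (a wand looking squarely at it looks along this x); z up.
- clamp_stand: Fixed grey steel stand of the shaft clamp: origin under its centre on the bench, foot 64 x 80 mm, 45 mm high. The clamp on it is a grey split block 46 x 56 x 55 mm (top at 100 mm) with four black cap screws on top. x away from the robot, z up. Beside it, in changing order on equal stands, are a bored block with one screw and no brass, and a thin tan bearing plate: not asked for.

How it is judged:
On the way:
1. the wand, held in the gripper, looks squarely at the bore of the shaft clamp from 40 to 140 mm in front of it and is kept still for 1.5 s (x of bush in the frame of wand_lens between 0.04 and 0.14 m and y of bush in the frame of wand_lens between -0.015 and 0.015 m and z of bush in the frame of wand_lens between -0.015 and 0.015 m and x of wand_lens in the frame of bush below 0 m and angle between the x axis of wand_lens and the x axis of bush, either way round below 0.3 rad and linear speed of wand below 0.03 m/s and angular speed of wand below 0.3 rad/s and contact force between the fingers and wand above 0.5 N), for 1.5 s.
At the end, for the whole second after the job is handed in: The wand lies at rest on its mat, flat on its underside (within 10 degrees), its centre within 45 mm of the mat's centre; any heading will do (horizontal distance between wand_mid and mat_mid below 0.045 m and z of wand_mid in the frame of mat_mid between 0.015 and 0.024 m and angle between wand_mid's own z axis and vertical below 0.17 rad and linear speed of wand below 0.02 m/s); the robot touches nothing.
It fails at once if the shaft clamp or its stand is touched with more than 2 N (contact force between clamp_stand and anything else above 2 N).
It fails at once if the wand is dropped: let go more than 25 mm above its resting height (height (world z) of wand_mid above 0.048 m and contact force between the fingers and wand below 0.05 N).
It also fails if it takes over 40 s, if anything falls off the work surface, if the arm or the gripper's body presses on something with over 40 N, if the wrist force passes 120 N, or if a joint passes its speed limit or range.

## Working session

There is one attempt and no reset: what is moved stays moved. The work goes in short steps, Python scripts to look and compute and a tool call to move; the robot and the scene stay as the last step left them, time stands still between calls to the robot, and variables do not carry over. Pictures are saved under pics/ and viewed, and the job is handed in when it is done.

Besides the shell and the picture viewer there is one more tool, called by a JSON object that holds its "fn" and its "kwargs". apply_moves: Moves the arm, as the interface text tells. Its arguments: {"type":"object","properties":{"motion":{"type":"array"},"force":{"type":"number"}},"required":["motion"]}

```bash
mkdir -p pics; python3 - <<'E'
from plant import bot, vision
import cv2
print(bot.sense())
for n in("scene","top"):
    cv2.imwrite(f"pics/{n}0.png",vision.grab_frame(n)); print(vision.calibration(n))
E
```

```text
{'time': 0.0, 'joint_pos': array([ 1.38458748e+00,  3.85575280e-01,  6.59979219e-03, -5.02329262e-04,
       -1.19398292e+00, -2.58615134e-01]), 'qvel': array([ 6.11337129e-04, -1.51664972e-03, -3.36714137e-05, -2.43170348e-03,
       -1.72457604e-04, -6.92826166e-04]), 'effort': array([-6.90400229e-04, -3.92287910e+01,  1.88408464e+01,  4.18634221e+00,
       -4.63429664e-03,  9.51641965e-07]), 'tcp_pos': array([0.26865778, 0.563658  , 0.23019959]), 'eef_rot': array([ 1.08878295e-03,  9.75347201e-01, -2.20673092e-01, -1.94161819e-04]), 'contact_force': array([-0.62481585, -0.36199979,  0.24744047]), 'moment': array([-0.0428462 , -0.01631374,  0.04591806]), 'grip_width': 0.08530752600651154}
{'intrinsics': array([[413.48235482,   0.        , 317.05563691],
       [  0.        , 413.48235482, 197.01032312],
       [  0.        ,   0.        ,   1.        ]]), 'dist_coeffs': array([-0.07525253,  0.        ,  0.        ,  0.        ,  0.        ]), 'xyz': array([ 0.10044724, -0.43821384,  0.70179827]), 'rotation': array([-0.32025465,  0.85294749, -0.38224981,  0.15428094])}
{'intrinsics': array([[467.80971362,   0.        , 314.87442484],
       [  0.        , 467.80971362, 202.8713239 ],
       [  0.        ,   0.        ,   1.        ]]), 'dist_coeffs': array([0.02509393, 0.        , 0.        , 0.        , 0.        ]), 'xyz': array([ 0.43844078, -0.11119752,  0.9296535 ]), 'rotation': array([-0.03160751,  0.71205046, -0.70099787,  0.02423004])}
```

View pics/scene0.png

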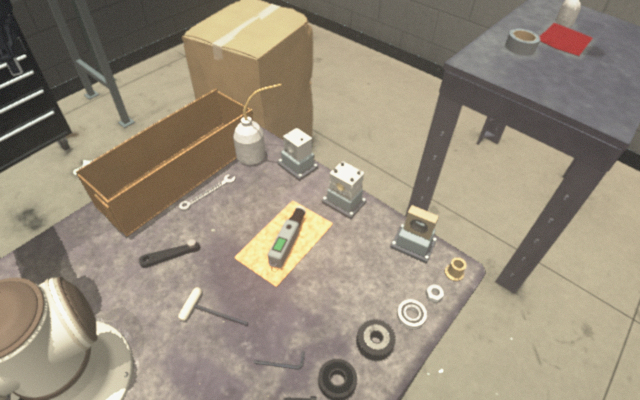

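View pics/top0.png

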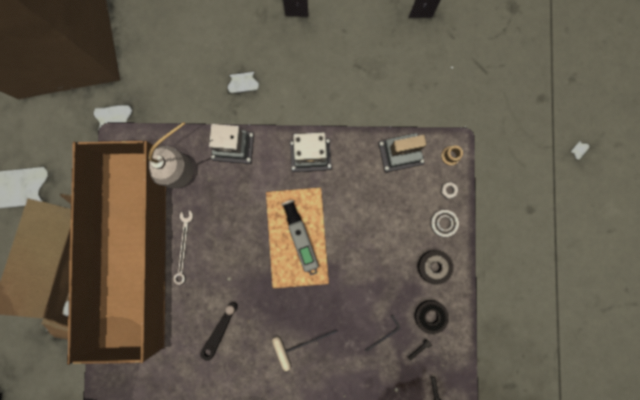

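The target clamp, with four screws, is the middle one: top view about (310,148), scene view about (346,185). The wand lies on the mat at about (300,238) in the top view. I'll zoom in next.

```bash
python3 - <<'E'
import cv2
t=cv2.imread("pics/top0.png");s=cv2.imread("pics/scene0.png")
cv2.imwrite("pics/t1.png",cv2.resize(t[115:300,250:350],None,fx=4,fy=4,interpolation=3)[:, :][:600])
cv2.imwrite("pics/t1b.png",cv2.resize(t[180:295,250:350],None,fx=5,fy=5,interpolation=3))
cv2.imwrite("pics/s1.png",cv2.resize(s[155:290,230:370],None,fx=4.4,fy=4.4,interpolation=3))
cv2.imwrite("pics/t1c.png",cv2.resize(t[120:180,275:345],None,fx=8,fy=8,interpolation=3))
cv2.imwrite("pics/s1c.png",cv2.resize(s[155:220,315:375],None,fx=9,fy=9,interpolation=3))
E
```

```text
(no output)
```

View pics/t1b.png

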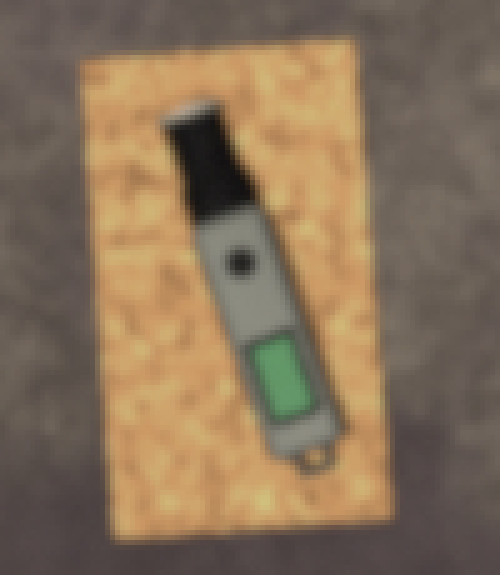

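View pics/s1.png

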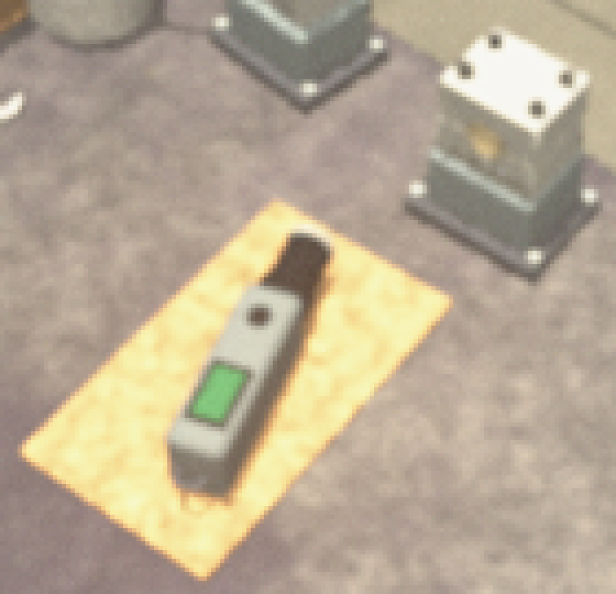

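View pics/t1c.png

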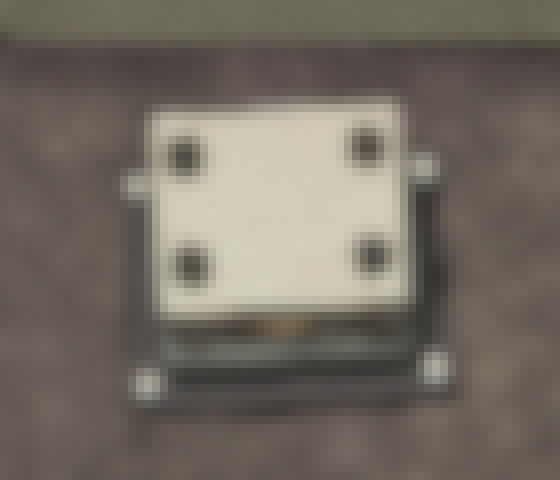

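View pics/s1c.png

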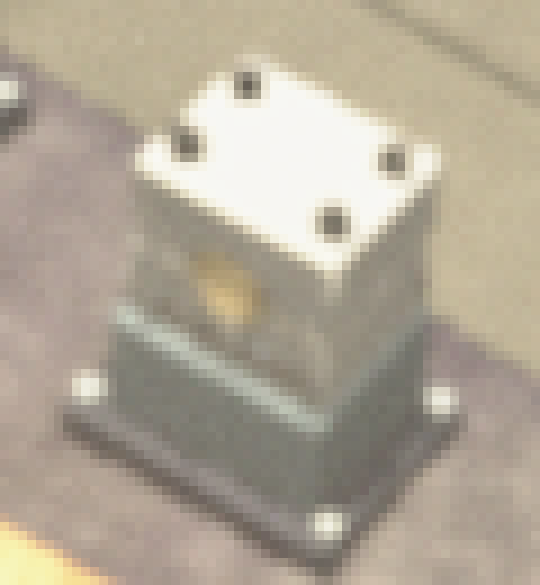

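```bash
cat > h.py <<'E'
import numpy as np, cv2
from plant import bot, vision
from scipy.spatial.transform import Rotation as R
C={}
for n in("scene","top"):
    c=vision.calibration(n); q=c["rotation"]
    C[n]=(np.array(c["intrinsics"]),np.array(c["dist_coeffs"]),np.array(c["xyz"]),R.from_quat(np.r_[q[1:],q[0]]).as_matrix())
def und(n,p):
    K,d,t,M=C[n]; return cv2.undistortPoints(np.array(p,float).reshape(1,1,2),K,d).ravel()
def P(n): K,d,t,M=C[n]; return np.c_[M.T,-M.T@t]
def proj(n,X):
    K,d,t,M=C[n]; return cv2.projectPoints(np.array(X,float).reshape(-1,1,3),cv2.Rodrigues(M.T)[0],-M.T@t,K,d)[0].reshape(-1,2)
def tri(ps,pt):
    X=cv2.triangulatePoints(P("scene"),P("top"),und("scene",ps).reshape(2,1),und("top",pt).reshape(2,1)).ravel();X=X[:3]/X[3]
    return X,np.linalg.norm(proj("scene",X)[0]-ps),np.linalg.norm(proj("top",X)[0]-pt)
def ray(n,p,z):
    K,d,t,M=C[n]; v=M@np.r_[und(n,p),1]; return t+v*(z-t[2])/v[2]
def un(p,f,off): return (np.array(p)+.5)/f-.5+np.array(off)
E
python3 - <<'E'
from h import *
np.set_printoptions(precision=4,suppress=True)
tb=lambda p:un(p,5,(250,180)); tc=lambda p:un(p,8,(275,120)); s=lambda p:un(p,4.4,(230,155)); sc=lambda p:un(p,9,(315,155))
D={'mFL':(s((278,200)),tb((80,60))),'mFR':(s((452,300)),tb((356,40))),'mRR':(s((205,578)),tb((394,518))),'mRL':(s((22,452)),tb((112,541))),
'button':(s((258,316)),tb((240,262))),'dFL':(s((218,362)),tb((245,345))),'dFR':(s((250,374)),tb((298,330))),'dRR':(s((223,425)),tb((318,408))),'dRL':(s((190,412)),tb((270,423))),
'hFL':(s((252,285)),tb((193,222))),'hRL':(s((172,440)),tb((268,455))),
'sBL':(sc((247,85)),tc((185,157))),'sBR':(sc((393,160)),tc((365,146))),'sFL':(sc((187,145)),tc((192,265))),'sFR':(sc((332,222)),tc((373,255))),'bore':(sc((230,288)),tc((283,325)))}
X={}
for k,(a,b) in D.items():
    r=tri(a,b);X[k]=r[0];print(k,*r)
m=np.mean([X[k] for k in('mFL','mFR','mRR','mRL')],0);print("mat",m,np.linalg.norm(X['mFL']-X['mFR']),np.linalg.norm(X['mFL']-X['mRL']))
c=np.mean([X[k] for k in('sFL','sFR','sBR','sBL')],0);d=X['sBL']+X['sBR']-X['sFL']-X['sFR'];e=X['sFL']+X['sBL']-X['sFR']-X['sBR']
ya=np.arctan2(d[1],d[0]),np.arctan2(-e[0],e[1])
print("clamp",c,ya)
dd=X['dFL']+X['dFR']-X['dRR']-X['dRL'];dc=np.mean([X[k] for k in('dFL','dFR','dRR','dRL')],0);bd=X['button']-dc
print('wand yaw',np.arctan2(dd[1],dd[0]),np.arctan2(bd[1],bd[0]),dc)
# known-height rays
for n,f,k in(("scene",0,0),("top",1,1)):
    print(n,"screws mean at z.103",np.mean([ray(n,D[q][k],.103) for q in('sFL','sFR','sBR','sBL')],0),"mat z.004",np.mean([ray(n,D[q][k],.004) for q in('mFL','mFR','mRR','mRL')],0),'bore z.07',ray(n,D['bore'][k],.07), 'button',ray(n,D['button'][k],.043))
E
```

```text
mFL [ 0.533  -0.0023  0.0013] 0.040100306004771206 0.04522513326087947
mFR [ 0.5418 -0.1117  0.004 ] 0.3186326935697772 0.34303896232483233
mRR [ 0.3539 -0.1296  0.0023] 0.26656386195020415 0.25937726761001784
mRL [ 0.3438 -0.0198 -0.    ] 0.34595324695904633 0.3569317534963931
button [ 0.4523 -0.0689  0.0402] 0.3785850335951993 0.4015135509308202
dFL [ 0.4216 -0.072   0.0386] 0.12512926858391032 0.1305786036891529
dFR [ 0.4262 -0.0907  0.0422] 0.9332937371878093 0.9660504430716826
dRR [ 0.398  -0.0997  0.0417] 0.2291494256530088 0.23291711493231843
dRL [ 0.3929 -0.0825  0.0404] 0.4320479573335783 0.44241483641954393
hFL [ 0.4674 -0.0502  0.0332] 0.39995579948608484 0.4307527961023233
hRL [ 0.3808 -0.0821  0.0315] 0.710207561603749 0.7222482311984615
sBL [ 0.6189 -0.0685  0.0955] 0.34017093386292635 0.39862628068155087
sBR [ 0.6221 -0.1092  0.0957] 0.2855338378131273 0.3292686364187501
sFL [ 0.5944 -0.0705  0.0949] 0.34447480774643197 0.39798743140177456
sFR [ 0.597  -0.1112  0.0956] 0.40500239978493247 0.4600186758458023
bore [ 0.5862 -0.0912  0.0678] 0.013927069591383746 0.015746520531770312
mat [ 0.4431 -0.0659  0.0019] 0.10986089311096343 0.19000722210437757
clamp [ 0.6081 -0.0899  0.0954] (np.float64(0.08107199137335794), np.float64(0.07104252221250115))
wand yaw 0.3302395878356224 0.3863478128334515 [ 0.4097 -0.0862  0.0407]
scene screws mean at z.103 [ 0.6013 -0.0937  0.103 ] mat z.004 [ 0.4421 -0.067   0.004 ] bore z.07 [ 0.5845 -0.0924  0.07  ] button [ 0.4503 -0.0699  0.043 ]
top screws mean at z.103 [ 0.607  -0.0906  0.103 ] mat z.004 [ 0.4433 -0.0661  0.004 ] bore z.07 [ 0.5858 -0.0912  0.07  ] button [ 0.4528 -0.0696  0.043 ]
```

```bash
python3 - <<'E'
from h import *
from scipy.optimize import least_squares
tb=lambda p:un(p,5,(250,180)); s=lambda p:un(p,4.4,(230,155))
L=[((26,15),tb((194,222)),s((251,286))),((26,-15),tb((260,205)),s((300,297))),((-70,-15),tb((338,430)),s((232,448))),((-70,15),tb((270,455)),s((172,440)))]
N=[((70,12),tb((164,122)),None),((70,-12),tb((221,103)),None)]
def mod(p,l,z):
    l=np.array(l)/1000;c,si=np.cos(p[2]),np.sin(p[2]);return [p[0]+c*l[0]-si*l[1],p[1]+si*l[0]+c*l[1],z]
def res(p,which):
    r=[]
    for l,a,b in L:
        X=mod(p,l,.042)
        if 't' in which:r.append(proj("top",X)[0]-a)
        if 's' in which:r.append(proj("scene",X)[0]-b)
    if 't' in which:
        for l,a,b in N:r.append(proj("top",mod(p,l,.023))[0]-a)
    return np.ravel(r)
for w in('t','s','ts'):
    o=least_squares(res,[.44,-.07,.35],args=(w,),x_scale=[.01,.01,.1]);print(w,o.x,res(o.x,w).round(1))
st=bot.sense();q=st["eef_rot"];print(R.from_quat(np.r_[q[1:],q[0]]).as_matrix().round(3))
E
```

```text
t [ 0.44771041 -0.07233971  0.34819249] [-1.3  0.3  0.5 -1.5  1.4  1.7 -0.1  2.  -0.4 -1.3 -0.1 -1.5]
s [ 0.44608649 -0.07335419  0.41282588] [-1.1 -2.2  1.7 -1.   0.3  2.6 -0.9  0.2]
ts [ 0.44741181 -0.0730566   0.36925312] [-1.1  0.7 -0.1 -2.8  0.5 -1.4  2.4 -1.1  2.5  1.5 -0.9  1.9  1.1  2.
 -1.8 -1.1 -0.7 -0.7 -0.5 -1.2]
[[ 0.903 -0.43  -0.001]
 [-0.43  -0.903 -0.002]
 [ 0.     0.002 -1.   ]]
```

```bash
cat >> h.py <<'E'
def go(x,y,z,yaw,cap=1.0):
    st=bot.sense();q=st["eef_rot"];M=R.from_quat(np.r_[q[1:],q[0]])
    T=R.from_matrix(np.array([[np.cos(yaw),np.sin(yaw),0],[np.sin(yaw),-np.cos(yaw),0],[0,0,-1.]]).reshape(3,3))
    d=M.inv().apply(np.array([x,y,z])-st["tcp_pos"])/.15; w=(M.inv()*T).as_rotvec()/(np.pi/2)
    print("t",round(float(st["time"]),2),"tcp",st["tcp_pos"].round(4),"j",st["joint_pos"].round(2),"F",st["contact_force"].round(1),"w",round(float(st["grip_width"]),4));print("d",d.round(3),"w",w.round(3))
E
python3 -c "
from h import *
go(.447,-.073,.25,.36)"
```

```text
t 0.1 tcp [0.2687 0.5637 0.2303] j [ 1.38  0.39  0.01 -0.   -1.19 -0.26] F [-1.2  0.1 -0.6] w 0.085
d [ 2.9    3.32  -0.124] w [ 0.001  0.    -0.512]
```

{"fn": "apply_moves", "kwargs": {"motion": [{"dz": -0.25}, {"dx": 0.2, "dy": 0.2, "dz": -0.4}, {"dx": 0.45, "dy": 0.5, "dz": -0.4}, {"dx": 0.65, "dy": 0.75, "dz": -0.4}, {"dx": 0.83, "dy": 0.95, "dz": -0.4}]}}

```text
validation failed for argument at $.mo...
```

{"fn": "apply_moves", "kwargs": {"motion": [{"dx": 0, "dy": 0, "dz": -0.25, "wx": 0, "wy": 0, "wz": 0, "jaw": -1}, {"dx": 0.2, "dy": 0.2, "dz": -0.4, "wx": 0, "wy": 0, "wz": 0, "jaw": -1}, {"dx": 0.45, "dy": 0.5, "dz": -0.4, "wx": 0, "wy": 0, "wz": 0, "jaw": -1}, {"dx": 0.65, "dy": 0.75, "dz": -0.4, "wx": 0, "wy": 0, "wz": 0, "jaw": -1}, {"dx": 0.83, "dy": 0.95, "dz": -0.4, "wx": 0, "wy": 0, "wz": 0, "jaw": -1}]}}

```text
time: 0.52
tcp_pos: [0.3125, 0.4068, 0.291]
eef_rot: [0.0, 0.975, -0.22, -0.0]
contact_force: [1.0, -0.3, 0.3]
grip_width: 0.0855
```

{"fn": "apply_moves", "kwargs": {"motion": [{"dx": 0.2, "dy": 0.22, "dz": 0, "wx": 0, "wy": 0, "wz": 0, "jaw": -1}, {"dx": 0.4, "dy": 0.45, "dz": 0, "wx": 0, "wy": 0, "wz": 0, "jaw": -1}, {"dx": 0.6, "dy": 0.68, "dz": 0, "wx": 0, "wy": 0, "wz": 0, "jaw": -1}, {"dx": 0.8, "dy": 0.9, "dz": 0, "wx": 0, "wy": 0, "wz": 0, "jaw": -1}, {"dx": 0.87, "dy": 1.0, "dz": 0, "wx": 0, "wy": 0, "wz": 0, "jaw": -1}]}}

```text
time: 0.93
tcp_pos: [0.3658, 0.2142, 0.291]
eef_rot: [0.0, 0.975, -0.221, -0.0]
contact_force: [0.9, 0.1, 0.1]
grip_width: 0.0853
```

{"fn": "apply_moves", "kwargs": {"motion": [{"dx": 0.2, "dy": 0.22, "dz": 0, "wx": 0, "wy": 0, "wz": 0, "jaw": -1}, {"dx": 0.4, "dy": 0.45, "dz": 0, "wx": 0, "wy": 0, "wz": -0.06, "jaw": -1}, {"dx": 0.6, "dy": 0.68, "dz": 0, "wx": 0, "wy": 0, "wz": -0.13, "jaw": -1}, {"dx": 0.8, "dy": 0.9, "dz": 0, "wx": 0, "wy": 0, "wz": -0.2, "jaw": -1}, {"dx": 0.87, "dy": 1.0, "dz": 0, "wx": 0, "wy": 0, "wz": -0.26, "jaw": -1}]}}

```text
time: 1.35
tcp_pos: [0.4163, 0.0369, 0.2911]
eef_rot: [-0.0, 1.0, -0.027, 0.0]
contact_force: [0.8, 0.0, 0.6]
grip_width: 0.0849
```

```bash
python3 -c "
from h import *
go(.447,-.073,.15,.36)"
```

```text
t 1.35 tcp [0.4163 0.0369 0.2911] j [ 0.48 -0.02 -0.35 -0.   -1.24  1.04] F [0.8 0.  0.6] w 0.0849
d [0.243 0.721 0.94 ] w [-0.    -0.    -0.263]
```

{"fn": "apply_moves", "kwargs": {"motion": [{"dx": 0.06, "dy": 0.18, "dz": 0.2, "wx": 0, "wy": 0, "wz": -0.07, "jaw": -1}, {"dx": 0.12, "dy": 0.36, "dz": 0.4, "wx": 0, "wy": 0, "wz": -0.14, "jaw": -1}, {"dx": 0.18, "dy": 0.54, "dz": 0.6, "wx": 0, "wy": 0, "wz": -0.2, "jaw": -1}, {"dx": 0.24, "dy": 0.7, "dz": 0.8, "wx": 0, "wy": 0, "wz": -0.26, "jaw": -1}, {"dx": 0.24, "dy": 0.7, "dz": 0.94, "wx": 0, "wy": 0, "wz": -0.26, "jaw": -1}]}}

```text
time: 1.77
tcp_pos: [0.4454, -0.0713, 0.1473]
eef_rot: [0.0, 0.985, 0.174, -0.002]
contact_force: [-0.1, 0.1, 0.4]
grip_width: 0.0854
```

{"fn": "apply_moves", "kwargs": {"motion": [{"dx": 0, "dy": 0, "dz": 0, "wx": 0, "wy": 0, "wz": 0, "jaw": -1}, {"dx": 0, "dy": 0, "dz": 0, "wx": 0, "wy": 0, "wz": 0, "jaw": -1}]}}

```text
time: 1.93
tcp_pos: [0.4456, -0.0686, 0.1495]
eef_rot: [0.0, 0.985, 0.174, -0.002]
contact_force: [-0.0, 0.8, 1.2]
grip_width: 0.0859
```

```bash
python3 -c "
from h import *
go(.447,-.073,.008,.36)
cv2.imwrite('pics/s2.png',vision.grab_frame('scene'));cv2.imwrite('pics/t2.png',vision.grab_frame('top'))"
```

```text
t 1.93 tcp [ 0.4456 -0.0686  0.1495] j [ 0.21  0.17 -0.52  0.   -0.88  1.71] F [-0.   0.8  1.2] w 0.0859
d [0.001 0.031 0.943] w [-0.     0.002 -0.007]
```

View pics/s2.png

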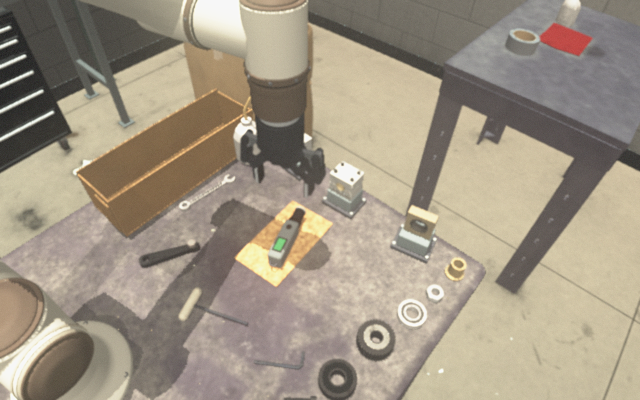

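```bash
python3 -c "
from h import *
print(proj('scene',[[.4456,-.0686,.15],[.4456,-.0686,.17]]),proj('top',[.4456,-.0686,.15]))"
```

```text
[[283.92188496 191.35917488]
 [283.45462672 183.73444814]] [[293.93421069 235.2149371 ]]
```

View pics/t2.png

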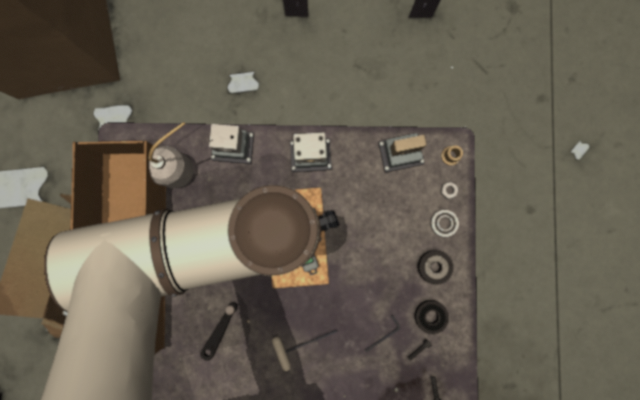

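The top view shows the arm covering most of the mat, and the projected TCP agrees with the fingers in the scene view at about (284,188). Next I descend.

{"fn": "apply_moves", "kwargs": {"motion": [{"dx": 0, "dy": 0.03, "dz": 0.2, "wx": 0, "wy": 0, "wz": 0, "jaw": -1}, {"dx": 0, "dy": 0.03, "dz": 0.4, "wx": 0, "wy": 0, "wz": 0, "jaw": -1}, {"dx": 0, "dy": 0.03, "dz": 0.6, "wx": 0, "wy": 0, "wz": 0, "jaw": -1}, {"dx": 0, "dy": 0.03, "dz": 0.75, "wx": 0, "wy": 0, "wz": 0, "jaw": -1}, {"dx": 0, "dy": 0.03, "dz": 0.85, "wx": 0, "wy": 0, "wz": 0, "jaw": -1}]}}

```text
time: 2.45
tcp_pos: [0.4484, -0.0715, 0.0225]
eef_rot: [-0.0, 0.985, 0.175, 0.001]
contact_force: [0.3, -0.7, -0.4]
grip_width: 0.0854
```

{"fn": "apply_moves", "kwargs": {"motion": [{"dx": 0, "dy": 0, "dz": 0.05, "wx": 0, "wy": 0, "wz": 0, "jaw": -1}, {"dx": 0, "dy": 0, "dz": 0.09, "wx": 0, "wy": 0, "wz": 0, "jaw": -1}, {"dx": 0, "dy": 0, "dz": 0.09, "wx": 0, "wy": 0, "wz": 0, "jaw": -1}, {"dx": 0, "dy": 0, "dz": 0.09, "wx": 0, "wy": 0, "wz": 0, "jaw": -1}]}}

```text
time: 2.78
tcp_pos: [0.4489, -0.0719, 0.0102]
eef_rot: [0.0, 0.985, 0.175, 0.001]
contact_force: [-0.2, 0.0, -0.2]
grip_width: 0.0854
```

```bash
python3 -c "
from h import *
go(.447,-.073,.008,.36)
a=vision.grab_frame('scene');cv2.imwrite('pics/s3.png',cv2.resize(a[120:300,200:380],None,fx=3.3,fy=3.3,interpolation=3))"
```

```text
t 2.78 tcp [ 0.4489 -0.0719  0.0102] j [ 0.2   0.41 -0.67  0.   -0.49  1.72] F [-0.2  0.  -0.2] w 0.0854
d [-0.014  0.002  0.015] w [ 0.    -0.002 -0.006]
```

View pics/s3.png

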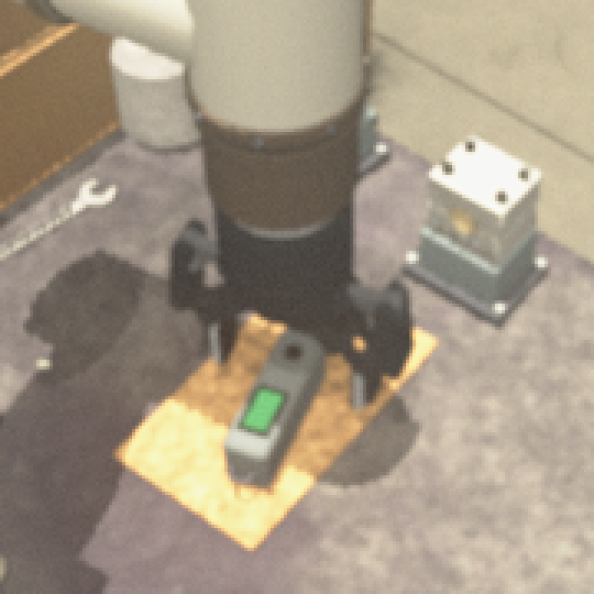

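The fingers stand on either side of the handle, so I close them.

{"fn": "apply_moves", "kwargs": {"motion": [{"dx": 0, "dy": 0, "dz": 0, "wx": 0, "wy": 0, "wz": 0, "jaw": 1}, {"dx": 0, "dy": 0, "dz": 0, "wx": 0, "wy": 0, "wz": 0, "jaw": 1}, {"dx": 0, "dy": 0, "dz": 0, "wx": 0, "wy": 0, "wz": 0, "jaw": 1}, {"dx": 0, "dy": 0, "dz": 0, "wx": 0, "wy": 0, "wz": 0, "jaw": 1}, {"dx": 0, "dy": 0, "dz": 0, "wx": 0, "wy": 0, "wz": 0, "jaw": 1}], "force": 40}}

```text
time: 3.25
tcp_pos: [0.4481, -0.0724, 0.0096]
eef_rot: [0.0, 0.985, 0.174, 0.0]
contact_force: [-0.4, 0.5, -1.6]
grip_width: 0.0296
```

{"fn": "apply_moves", "kwargs": {"motion": [{"dx": 0, "dy": 0, "dz": 0, "wx": 0, "wy": 0, "wz": 0, "jaw": 1}, {"dx": 0, "dy": 0, "dz": 0, "wx": 0, "wy": 0, "wz": 0, "jaw": 1}, {"dx": 0, "dy": 0, "dz": 0, "wx": 0, "wy": 0, "wz": 0, "jaw": 1}, {"dx": 0, "dy": 0, "dz": 0, "wx": 0, "wy": 0, "wz": 0, "jaw": 1}]}}

```text
time: 3.58
tcp_pos: [0.4481, -0.0724, 0.0095]
eef_rot: [0.0, 0.985, 0.174, 0.0]
contact_force: [-0.6, 0.7, 5.9]
grip_width: 0.0295
```

{"fn": "apply_moves", "kwargs": {"motion": [{"dx": 0, "dy": 0, "dz": -0.04, "wx": 0, "wy": 0, "wz": 0, "jaw": 1}, {"dx": 0, "dy": 0, "dz": -0.1, "wx": 0, "wy": 0, "wz": 0, "jaw": 1}, {"dx": 0, "dy": 0, "dz": -0.18, "wx": 0, "wy": 0, "wz": 0, "jaw": 1}, {"dx": 0, "dy": 0, "dz": -0.27, "wx": 0, "wy": 0, "wz": 0, "jaw": 1}, {"dx": 0, "dy": 0, "dz": -0.32, "wx": 0, "wy": 0, "wz": 0, "jaw": 1}]}}

```text
time: 4.0
tcp_pos: [0.4482, -0.0724, 0.0586]
eef_rot: [0.0, 0.985, 0.174, 0.001]
contact_force: [-0.2, 0.5, -1.0]
grip_width: 0.0295
```

```bash
python3 -c "
from h import *
go(.4354,-.1032,.0565,.075)"
```

```text
t 4.0 tcp [ 0.4482 -0.0724  0.0586] j [ 0.2   0.32 -0.62  0.   -0.63  1.72] F [-0.2  0.5 -1. ] w 0.0295
d [-0.151  0.164  0.014] w [ 0.    -0.001  0.175]
```

{"fn": "apply_moves", "kwargs": {"motion": [{"dx": -0.05, "dy": 0.05, "dz": 0, "wx": 0, "wy": 0, "wz": 0.05, "jaw": 1}, {"dx": -0.1, "dy": 0.1, "dz": 0, "wx": 0, "wy": 0, "wz": 0.1, "jaw": 1}, {"dx": -0.15, "dy": 0.16, "dz": 0, "wx": 0, "wy": 0, "wz": 0.15, "jaw": 1}, {"dx": -0.15, "dy": 0.16, "dz": 0, "wx": 0, "wy": 0, "wz": 0.175, "jaw": 1}, {"dx": -0.15, "dy": 0.16, "dz": 0, "wx": 0, "wy": 0, "wz": 0.175, "jaw": 1}]}}

```text
time: 4.42
tcp_pos: [0.4344, -0.1031, 0.0573]
eef_rot: [-0.0, 0.999, 0.037, -0.0]
contact_force: [-0.4, 0.4, -1.8]
grip_width: 0.0292
```

```bash
python3 -c "
from h import *
go(.4354,-.1032,.0565,.075)
a=vision.grab_frame('scene');b=vision.grab_frame('top')
cv2.imwrite('pics/s4f.png',a);cv2.imwrite('pics/t4f.png',b)
cv2.imwrite('pics/s4.png',cv2.resize(a[150:290,230:380],None,fx=4,fy=4,interpolation=3))
cv2.imwrite('pics/t4.png',cv2.resize(b[120:270,260:370],None,fx=4,fy=4,interpolation=3))"
```

```text
t 4.42 tcp [ 0.4344 -0.1031  0.0573] j [ 0.13  0.31 -0.64 -0.   -0.62  1.51] F [-0.4  0.4 -1.8] w 0.0292
d [0.007 0.001 0.005] w [-0.     0.    -0.001]
```

View pics/s4.png

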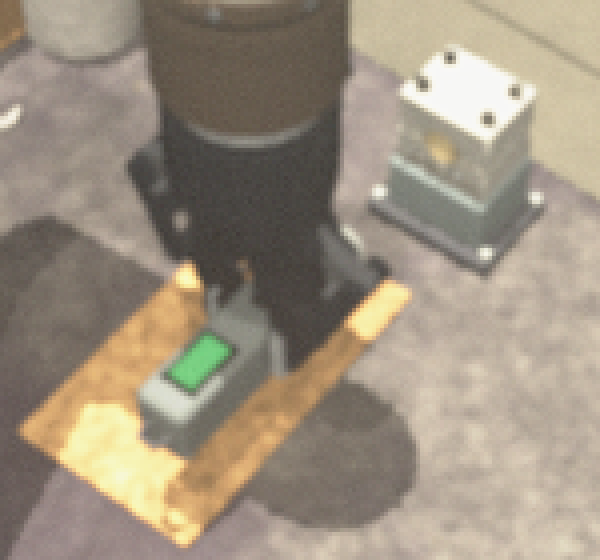

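View pics/t4.png

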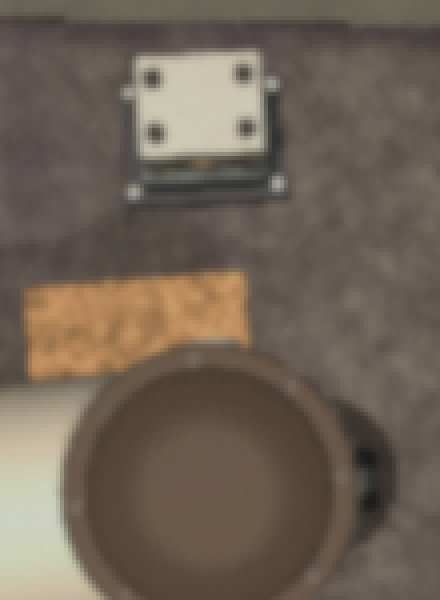

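```bash
python3 - <<'E'
from h import *
from scipy.optimize import least_squares
tb=lambda p:un(p,5,(250,180)); s=lambda p:un(p,4.4,(230,155)); s4=lambda p:un(p,4,(230,150))
a=[((218,362),(245,345),(203,333)),((250,374),(298,330),(238,350)),((223,425),(318,408),(203,391)),((190,412),(270,423),(165,375))]
def yw(v):return R.from_euler('z',v)
X0=[tri(s(p),tb(q))[0] for p,q,_ in a]; Z=np.mean([x[2] for x in X0])
loc=[yw(-.352).apply(x-[.4481,-.0724,.0095]) for x in X0]
pk=np.array([s4(r) for _,_,r in a])
def pr(pitch,dx=0): return np.array([proj('scene',yw(.075).apply(R.from_euler('y',pitch).apply(l-[0,0,.0135])+[dx,0,.0135])+[.4344,-.1031,.0573])[0] for l in loc])
print((pr(0)-pk).round(1))
for pt in(-.1,-.05,0,.05,.1): print(pt,(pr(pt)-pk).mean(0).round(2))
E
```

```text
[[ 1.6 -0.3]
 [-0.   0.2]
 [-2.4  0.4]
 [ 0.1 -0.6]]
-0.1 [-0.62  1.8 ]
-0.05 [-0.42  0.87]
0 [-0.19 -0.09]
0.05 [ 0.09 -1.07]
0.1 [ 0.4  -2.08]
```

The predicted display position matches the picture to within 2.4 px, which means the wand sits level and square in the grip. The clamp's four screws and brass bore sit straight ahead of it. Now I hold still.

{"fn": "apply_moves", "kwargs": {"motion": [{"dx": 0, "dy": 0, "dz": 0, "wx": 0, "wy": 0, "wz": 0, "jaw": 1}, {"dx": 0, "dy": 0, "dz": 0, "wx": 0, "wy": 0, "wz": 0, "jaw": 1}, {"dx": 0, "dy": 0, "dz": 0, "wx": 0, "wy": 0, "wz": 0, "jaw": 1}, {"dx": 0, "dy": 0, "dz": 0, "wx": 0, "wy": 0, "wz": 0, "jaw": 1}, {"dx": 0, "dy": 0, "dz": 0, "wx": 0, "wy": 0, "wz": 0, "jaw": 1}]}}

```text
time: 4.93
tcp_pos: [0.4349, -0.1026, 0.0571]
eef_rot: [-0.0, 0.999, 0.038, -0.0]
contact_force: [0.8, 0.0, -2.2]
grip_width: 0.0297
```

{"fn": "apply_moves", "kwargs": {"motion": [{"dx": 0, "dy": 0, "dz": 0, "wx": 0, "wy": 0, "wz": 0, "jaw": 1}, {"dx": 0, "dy": 0, "dz": 0, "wx": 0, "wy": 0, "wz": 0, "jaw": 1}, {"dx": 0, "dy": 0, "dz": 0, "wx": 0, "wy": 0, "wz": 0, "jaw": 1}, {"dx": 0, "dy": 0, "dz": 0, "wx": 0, "wy": 0, "wz": 0, "jaw": 1}, {"dx": 0, "dy": 0, "dz": 0, "wx": 0, "wy": 0, "wz": 0, "jaw": 1}]}}

```text
time: 5.35
tcp_pos: [0.4349, -0.1027, 0.0572]
eef_rot: [-0.0, 0.999, 0.038, 0.0]
contact_force: [0.0, 0.2, -1.6]
grip_width: 0.0292
```

{"fn": "apply_moves", "kwargs": {"motion": [{"dx": 0, "dy": 0, "dz": 0, "wx": 0, "wy": 0, "wz": 0, "jaw": 1}, {"dx": 0, "dy": 0, "dz": 0, "wx": 0, "wy": 0, "wz": 0, "jaw": 1}, {"dx": 0, "dy": 0, "dz": 0, "wx": 0, "wy": 0, "wz": 0, "jaw": 1}, {"dx": 0, "dy": 0, "dz": 0, "wx": 0, "wy": 0, "wz": 0, "jaw": 1}, {"dx": 0, "dy": 0, "dz": 0, "wx": 0, "wy": 0, "wz": 0, "jaw": 1}]}}

```text
time: 5.77
tcp_pos: [0.4349, -0.1027, 0.0571]
eef_rot: [0.0, 0.999, 0.038, 0.0]
contact_force: [0.7, 0.3, -2.2]
grip_width: 0.0294
```

{"fn": "apply_moves", "kwargs": {"motion": [{"dx": 0, "dy": 0, "dz": 0, "wx": 0, "wy": 0, "wz": 0, "jaw": 1}, {"dx": 0, "dy": 0, "dz": 0, "wx": 0, "wy": 0, "wz": 0, "jaw": 1}, {"dx": 0, "dy": 0, "dz": 0, "wx": 0, "wy": 0, "wz": 0, "jaw": 1}, {"dx": 0, "dy": 0, "dz": 0, "wx": 0, "wy": 0, "wz": 0, "jaw": 1}, {"dx": 0, "dy": 0, "dz": 0, "wx": 0, "wy": 0, "wz": 0, "jaw": 1}]}}

```text
time: 6.18
tcp_pos: [0.4349, -0.1027, 0.0571]
eef_rot: [0.0, 0.999, 0.038, -0.0]
contact_force: [-0.6, -0.5, -2.1]
grip_width: 0.0296
```

{"fn": "apply_moves", "kwargs": {"motion": [{"dx": 0, "dy": 0, "dz": 0, "wx": 0, "wy": 0, "wz": 0, "jaw": 1}, {"dx": 0, "dy": 0, "dz": 0, "wx": 0, "wy": 0, "wz": 0, "jaw": 1}, {"dx": 0, "dy": 0, "dz": 0, "wx": 0, "wy": 0, "wz": 0, "jaw": 1}, {"dx": 0, "dy": 0, "dz": 0, "wx": 0, "wy": 0, "wz": 0, "jaw": 1}, {"dx": 0, "dy": 0, "dz": 0, "wx": 0, "wy": 0, "wz": 0, "jaw": 1}]}}

```text
time: 6.6
tcp_pos: [0.4349, -0.1027, 0.0571]
eef_rot: [0.0, 0.999, 0.038, 0.0]
contact_force: [-0.5, 0.0, -1.5]
grip_width: 0.0294
```

```bash
python3 -c "
from h import *
go(.444,-.067,.02,.09)"
```

```text
t 6.6 tcp [ 0.4349 -0.1027  0.0571] j [ 0.13  0.31 -0.64  0.   -0.62  1.51] F [-0.5  0.  -1.5] w 0.0294
d [ 0.078 -0.233  0.248] w [ 0.    -0.    -0.009]
```

{"fn": "apply_moves", "kwargs": {"motion": [{"dx": 0.03, "dy": -0.08, "dz": 0, "wx": 0, "wy": 0, "wz": 0, "jaw": 1}, {"dx": 0.06, "dy": -0.16, "dz": 0.05, "wx": 0, "wy": 0, "wz": 0, "jaw": 1}, {"dx": 0.075, "dy": -0.235, "dz": 0.12, "wx": 0, "wy": 0, "wz": 0, "jaw": 1}, {"dx": 0.075, "dy": -0.235, "dz": 0.2, "wx": 0, "wy": 0, "wz": 0, "jaw": 1}, {"dx": 0.075, "dy": -0.235, "dz": 0.25, "wx": 0, "wy": 0, "wz": 0, "jaw": 1}]}}

```text
time: 7.02
tcp_pos: [0.4433, -0.0662, 0.0189]
eef_rot: [0.0, 0.999, 0.038, -0.0]
contact_force: [-0.8, 0.3, -1.2]
grip_width: 0.0293
```

{"fn": "apply_moves", "kwargs": {"motion": [{"dx": 0, "dy": 0, "dz": 0.02, "wx": 0, "wy": 0, "wz": 0, "jaw": 1}, {"dx": 0, "dy": 0, "dz": 0.04, "wx": 0, "wy": 0, "wz": 0, "jaw": 1}, {"dx": 0, "dy": 0, "dz": 0.05, "wx": 0, "wy": 0, "wz": 0, "jaw": 1}, {"dx": 0, "dy": 0, "dz": 0.06, "wx": 0, "wy": 0, "wz": 0, "jaw": 1}, {"dx": 0, "dy": 0, "dz": 0.06, "wx": 0, "wy": 0, "wz": 0, "jaw": 1}]}}

```text
time: 7.43
tcp_pos: [0.4435, -0.0669, 0.0107]
eef_rot: [-0.0, 0.999, 0.038, 0.0]
contact_force: [0.8, -0.5, -1.0]
grip_width: 0.0297
```

```bash
python3 -c "
from h import *
go(.444,-.067,.0095,.09)"
```

```text
t 7.43 tcp [ 0.4435 -0.0669  0.0107] j [ 0.21  0.4  -0.68  0.   -0.49  1.43] F [ 0.8 -0.5 -1. ] w 0.0297
d [0.003 0.001 0.008] w [-0.   -0.   -0.01]
```

{"fn": "apply_moves", "kwargs": {"motion": [{"dx": 0, "dy": 0, "dz": 0.005, "wx": 0, "wy": 0, "wz": 0, "jaw": 1}, {"dx": 0, "dy": 0, "dz": 0.008, "wx": 0, "wy": 0, "wz": 0, "jaw": 1}, {"dx": 0, "dy": 0, "dz": 0.01, "wx": 0, "wy": 0, "wz": 0, "jaw": 1}, {"dx": 0, "dy": 0, "dz": 0.01, "wx": 0, "wy": 0, "wz": 0, "jaw": 1}]}}

```text
time: 7.77
tcp_pos: [0.4436, -0.0667, 0.0095]
eef_rot: [0.0, 0.999, 0.038, 0.0]
contact_force: [-1.0, -0.7, 2.0]
grip_width: 0.0296
```

The vertical force rose from about -1.5 N to +2 N, so the wand is resting on the mat. I open the jaws and then lift away.

{"fn": "apply_moves", "kwargs": {"motion": [{"dx": 0, "dy": 0, "dz": 0, "wx": 0, "wy": 0, "wz": 0, "jaw": 0}, {"dx": 0, "dy": 0, "dz": 0, "wx": 0, "wy": 0, "wz": 0, "jaw": -1}, {"dx": 0, "dy": 0, "dz": 0, "wx": 0, "wy": 0, "wz": 0, "jaw": -1}, {"dx": 0, "dy": 0, "dz": 0, "wx": 0, "wy": 0, "wz": 0, "jaw": -1}, {"dx": 0, "dy": 0, "dz": 0, "wx": 0, "wy": 0, "wz": 0, "jaw": -1}]}}

```text
time: 8.18
tcp_pos: [0.4435, -0.0667, 0.0091]
eef_rot: [0.0, 0.999, 0.038, 0.0]
contact_force: [-0.3, 0.1, 0.2]
grip_width: 0.0849
```

{"fn": "apply_moves", "kwargs": {"motion": [{"dx": 0, "dy": 0, "dz": 0, "wx": 0, "wy": 0, "wz": 0, "jaw": -1}, {"dx": 0, "dy": 0, "dz": -0.1, "wx": 0, "wy": 0, "wz": 0, "jaw": -1}, {"dx": 0, "dy": 0, "dz": -0.3, "wx": 0, "wy": 0, "wz": 0, "jaw": -1}, {"dx": 0, "dy": 0, "dz": -0.5, "wx": 0, "wy": 0, "wz": 0, "jaw": -1}, {"dx": 0, "dy": 0, "dz": -0.75, "wx": 0, "wy": 0, "wz": 0, "jaw": -1}]}}

```text
time: 8.6
tcp_pos: [0.442, -0.0669, 0.1216]
eef_rot: [0.0, 0.999, 0.038, -0.002]
contact_force: [0.6, -0.3, 0.5]
grip_width: 0.0856
```

{"fn": "apply_moves", "kwargs": {"motion": [{"dx": 0, "dy": 0, "dz": -0.25, "wx": 0, "wy": 0, "wz": 0, "jaw": -1}, {"dx": 0, "dy": -0.2, "dz": -0.5, "wx": 0, "wy": 0, "wz": 0, "jaw": -1}, {"dx": 0, "dy": -0.4, "dz": -0.75, "wx": 0, "wy": 0, "wz": 0, "jaw": -1}, {"dx": 0, "dy": -0.6, "dz": -1.0, "wx": 0, "wy": 0, "wz": 0, "jaw": -1}, {"dx": 0, "dy": -0.8, "dz": -1.0, "wx": 0, "wy": 0, "wz": 0, "jaw": -1}]}}

```text
time: 9.02
tcp_pos: [0.4359, 0.0508, 0.2756]
eef_rot: [-0.001, 0.999, 0.037, 0.004]
contact_force: [1.9, 0.7, 0.4]
grip_width: 0.0854
```

{"fn": "apply_moves", "kwargs": {"motion": [{"dx": 0, "dy": 0, "dz": 0, "wx": 0, "wy": 0, "wz": 0, "jaw": -1}, {"dx": 0, "dy": 0, "dz": 0, "wx": 0, "wy": 0, "wz": 0, "jaw": -1}, {"dx": 0, "dy": 0, "dz": 0, "wx": 0, "wy": 0, "wz": 0, "jaw": -1}]}}

```text
time: 9.27
tcp_pos: [0.4339, 0.0503, 0.2701]
eef_rot: [0.0, 0.999, 0.038, -0.001]
contact_force: [-0.3, -1.1, -0.6]
grip_width: 0.0858
```

```bash
python3 -c "
from h import *
a=vision.grab_frame('scene');b=vision.grab_frame('top')
cv2.imwrite('pics/s5.png',cv2.resize(a[150:290,230:380],None,fx=4,fy=4,interpolation=3))
cv2.imwrite('pics/t5.png',cv2.resize(b[120:300,240:370],None,fx=3.3,fy=3.3,interpolation=3))"
```

```text
(no output)
```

View pics/s5.png

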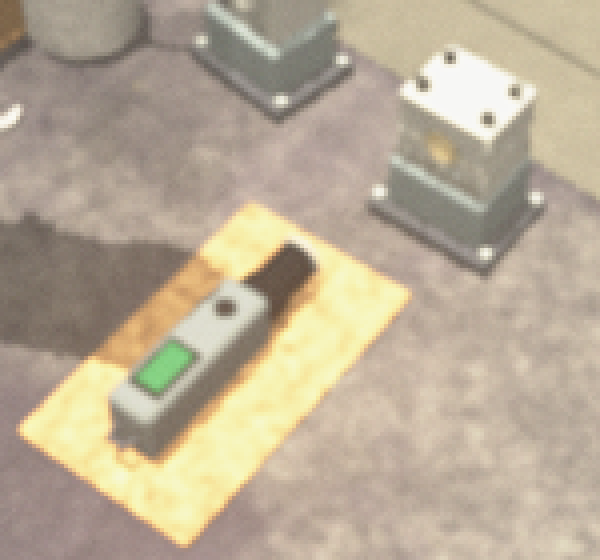

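View pics/t5.png

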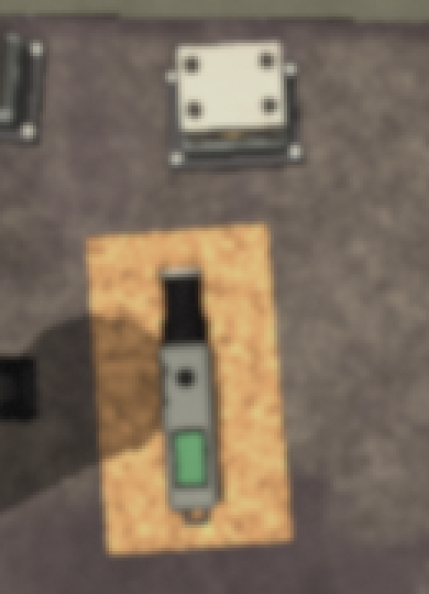

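The wand lies flat and central on its mat, pointing along it at about (187,385) in the zoomed top view. The gripper is clear and the clamp has not moved. I hand the job in.

```bash
python3 -c "
from plant import bot
print(bot.sense()['time'],bot.sign_off())"
```

```text
the job is handed in; nothing more can be done
9.3667 None
```

I took the reading and laid the wand back on its mat, then handed the job in at 9.4 s. The hand-in gives no verdict.

- **Grip:** I gripped the wand across its handle; the jaws stopped at 29.5 mm against the 30 mm given.
- **Reading:** I held it still for just over 2 s with the lens about 80 mm from the bore of the four-screw clamp. My estimate puts the wand within a few mm of the bore's axis. The tool moved less than 1 mm, and I saw no sign of contact with the clamp or its stand.
- **Lay-down:** I released the wand only once the force showed it resting on the mat. The last pictures show it flat and near the mat's centre. The gripper was raised clear and nothing else appears disturbed.

Checks that were incomplete or disagreed:
- **Lens hidden:** the arm covered the lens during the reading. I checked its aim from the display's position in one view (within 2.4 px of prediction, no tilt seen) and from the tool's pose.
- **Screw height:** the clamp's screws measured 95 mm high against a stated block top of 100 mm. The bore measured 68 mm against the stated 70 mm, so I aimed for 70 mm.
- **Wand heading:** the two cameras disagreed on the wand's starting heading by about 0.06 rad. I took a value between them and relied on the flat jaws to square it up.

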